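# Add the brass slotted mass to the weight hanger, slots crossed

### The arm

A 6-joint arm with a two-finger parallel gripper is mounted at the origin on the work surface. World frame = base frame: x ahead of the robot, y to its left, z up, the work surface at z = 0. Lengths are in m, angles in degrees, forces in N, time in s.
With the tool pointing down it reaches from about 0.35 to 0.875 m from the base axis. Payload 4.2 kg.
Tool frame: the origin (TCP) lies between the finger pads; the fingertips stand 17 mm ahead of it and the grasp point (between the pads) lies 2 mm behind it; z points along the fingers, y is the direction in which the jaws open and shut (so a half turn about z gives the same grasp; the last joint's range is limited). The gripper opens to 87 mm and grips with 3 to 60 N. Pads are 19 mm wide; open, the fingers measure 117 mm over their backs; the gripper's body (75 mm by 190 mm) begins 51 mm behind the grasp point.
Start: joints at [-58.808, 22.042, 0.453, 0, -68.411, -14.817], TCP at [0.176, -0.6, 0.24] pointing down, gripper open.
Joint ranges: [-179.83, 179.83], [-69.29, 118.12], [-61.27, 80.66], [-181.25, 117.63], [-171.15, -9.14], [-177.46, 177.46]. Speed limits (degrees/s): [159.86, 159.86, 180, 180, 180, 180].

### API

Orientations are given as a 3x3 rotation matrix whose columns are the frame's x, y, z axes.
In Python, from station import r gives the robot as it stands.
- The arm moves only by the shell command python3 -m creep 'ROWS'. ROWS is JSON, a list of rows, each a list of 7 numbers: the opening, from 0 (shut) to 1 (fully open), then the shift along the tool's x, y, z scaled (see below), then the turn, a rotation vector about the tool's x, y, z scaled (see below). A call has 1 to 5 rows; each row is the pose to reach, as a shift and turn from the pose measured when the call began, along the tool's axes at that moment, turning the shorter way round; what a row does not reach only later rows make up. The controller multiplies each number of a shift by 300 mm and each number of a turn by 180 degrees. A row lasts 1/12 s, in which the tool goes at most 41.7 mm and 7.16 degrees, less where a joint would pass 70% of its speed; a pose out of reach is approached as far as the arm can. A call with a number of a shift or a turn outside -1 to 1 is refused whole. A call with a gripper value outside its range is refused whole. The fingers move at their own pace and stop on an object; the grip force is fixed at half the most. Time passes only in rows, so rows that repeat a pose let the fingers close. It gives the time, the measured TCP pose, the force and the opening at its end, in the units of the state.
- r.sense(): the state, without advancing time (a new reading comes with each control period).
- r.capture(name): name is "side" or "top" or "wrist"; returns the picture (400x640x3 uint8, blue, green, red); there is no depth.
- r.camera_model(name): a dict with "mtx" (3x3 intrinsics, pixels), "R" (3x3) and "t" (3): a world point X has camera coordinates R X + t; the wrist camera has in their place "mount" (4x4, takes a point from camera to tool coordinates, whose origin is the TCP and whose axes are the flange's). Camera axes: x right, y down, z forward; pixel columns grow to the right and rows downward; lengths in m; the calibration is good to about 2 mm. A picture is of the moment at which its call begins: read the wrist's pose just before it. camera_model takes no time and is no camera call.
- r.finish_job(): hands the job in, once; it reports no verdict.
Trained networks look in the newest picture that a camera, given by its name, has taken for a name from the list of things; names that differ only in an ending like _2 or _b are one class to them, and where a whole thing is asked for, a point or a joint stands for the part that bears it (a point fixed in the world has none). Each returns a list of dicts, best first, with "score" (0 to 1); they miss things now and then, are a little off and sometimes report something else, mostly with a low value. They report only what shows in the picture. A call takes as long as a camera call. They do not tell look-alikes from the thing itself.
- r.recognise(camera, target): "rect" ([left, top, right, bottom] as shares, 0 to 1, of the picture: columns of its width, rows of its height, round what is visible of it).
- r.outline_of(camera, target): "pixels" (400x640 bool, what is visible of it) and "rect" ([left, top, right, bottom] as shares, 0 to 1, of the picture: columns of its width, rows of its height, round what is visible of it).
The state is a dict: "time_s": time; "joints": joint angles; "joint_velocities": joint speeds; "effort": joint torques, N m; "tcp_pos": TCP position; "ee_rot": TCP orientation; "wrist_force": force on the tool from outside, world axes, zero at the start; "moment": the same for the moment, N m; "gripper_width": opening from 0.0 (shut) to 1.0 (fully open).
Only numpy, scipy, OpenCV 4.12 (cv2) and the standard library are available. Lean on these libraries where they do the work, as an engineer would, in place of code of your own. Each camera call takes 0.05 s, during which the arm holds its last target.

### The job

The weight hanger for the spring check needs one more mass: hang the brass slotted disc on its stem, lying flat on top of the steel disc that is already there and roughly centred over it. Stagger the slots: the brass disc's slot must end up about a quarter turn from the steel disc's slot, to either side, so that the pair cannot slide off. The steel disc stays on, and the blue disc stays where it lies.

Things in the scene. Friction and masses are not known exactly. Their poses are not given: they have to be found in the camera images.
- hanger: Fixed weight hanger in its loading stand: a green round foot (100 mm across, 12 mm high), a green neck (22 mm thick), a black round carrying plate (48 mm across, its upper face 50 mm above the bench) and, upright from the plate's centre, a red-painted stem 8 mm thick that ends free 100 mm above the bench, its last 5 mm tapered. Origin on the stem's axis at bench level, z up. Its place on the bench varies.
- steel_disc: Steel-coloured slotted disc already on the hanger, lying loose on the black plate with the stem in its slot: 60 mm across, 14 mm thick, flat (its upper face is 64 mm above the bench). A slot 20 mm wide runs from the rim inwards to 10 mm past the centre. Origin at the disc's centre, on its underside; x points from the centre out through the slot's mouth, z up. The way its slot points varies fully.
- brass_disc: Brass-yellow slotted disc to be hung, lying loose and flat on the bench: 60 mm across, 14 mm thick, about 0.24 kg. A slot 20 mm wide, open through the thickness, runs from the rim inwards to 10 mm past the centre. Origin at the disc's centre, on its underside; x points from the centre out through the slot's mouth, z up. The solid rims at +y and -y, beside the slot, are the good places to grip it. Place and direction vary. The slot can be lowered over the stem from above.
- blue_disc: Blue-painted slotted disc of the same shape and size as the brass one, lying flat on the bench: a bystander, not wanted now. Origin at the disc's centre, on its underside; x out through the slot's mouth. (A plain steel ring without a slot, 60 mm across, also lies about; it and the brass and blue discs swap places, at least 90 mm centre to centre.)
There are look-alikes about, which are no part of the job. What is meant by the hanger is not orange or purple, and is the larger of those in its own colour.

How it is judged (in metres and radians):
At the end, for the whole second after the job is handed in: Brass disc at rest, flat (7 deg) on the steel disc (underside 64 mm up, +-4), stem in its slot; steel disc still on the black plate (50 mm, +-4); both centres within 16 mm of the stem axis; slots 57 to 123 deg apart, either side; blue disc within 30 mm of its start (horizontal distance between each of brass_disc, steel_disc and hanger below 0.016 m and z of brass_disc in the frame of hanger between 0.06 and 0.068 m and angle between brass_disc's own z axis and vertical below 0.12 rad and angle between the x axis of brass_disc and the x axis of steel_disc, either way round above 1 rad and z of steel_disc in the frame of hanger between 0.046 and 0.054 m and linear speed of brass_disc below 0.02 m/s and distance of blue_disc from where it was at the start of the episode below 0.03 m); the robot touches nothing.
It fails at once if the blue disc is moved more than 30 mm from its place (distance of blue_disc from where it was at the start of the episode above 0.03 m).
It also fails if it takes over 35 s, if anything falls off the work surface, if the arm or the gripper's body presses on something with over 40 N, if the wrist force passes 120 N, or if a joint passes its speed limit or range.

## Working session

There is one attempt and no reset: what is moved stays moved. The work goes in short steps, Python scripts to look and compute and a shell command to move; the robot and the scene stay as the last step left them, time stands still between calls to the robot, and variables do not carry over. Pictures are saved under pics/ and viewed, and the job is handed in when it is done.

```bash
ls; mkdir -p pics; python3 - <<'E'
from station import r
import cv2
s=r.sense();print({k:s[k] for k in('time_s','tcp_pos','ee_rot','gripper_width')})
for n in('side','top','wrist'):
    cv2.imwrite(f'pics/{n}0.png',r.capture(n)); print(n,r.camera_model(n))
E
```

```text
pics
{'time_s': 0.0, 'tcp_pos': array([ 0.17607157, -0.59909102,  0.23842102]), 'ee_rot': array([[-9.59491983e-01, -2.81734970e-01, -7.35010117e-04],
       [-2.81735909e-01,  9.59489641e-01,  2.12298006e-03],
       [ 1.07116871e-04,  2.24406109e-03, -9.99997476e-01]]), 'gripper_width': 1.0007489621911025}
side {'mtx': array([[489.13500349,   0.        , 319.57202564],
       [  0.        , 489.13500349, 203.36541398],
       [  0.        ,   0.        ,   1.        ]]), 'R': array([[-0.95090607, -0.30943091, -0.0054918 ],
       [-0.16526057,  0.52270252, -0.83634384],
       [ 0.26166122, -0.79437686, -0.54817772]]), 't': array([0.50949851, 0.12621861, 0.86531165])}
top {'mtx': array([[423.82783615,   0.        , 323.84928691],
       [  0.        , 423.82783615, 197.99392896],
       [  0.        ,   0.        ,   1.        ]]), 'R': array([[ 0.17910323, -0.98382704,  0.00252543],
       [-0.96263401, -0.17577391, -0.20600799],
       [ 0.20312014,  0.03446563, -0.97854705]]), 't': array([-0.10077872,  0.54433724,  0.64942529])}
wrist {'mtx': array([[285.04213041,   0.        , 318.33030158],
       [  0.        , 285.04213041, 201.39874049],
       [  0.        ,   0.        ,   1.        ]]), 'mount': array([[ 6.12985639e-05, -9.58667166e-01, -2.84529894e-01,
         7.93610041e-02],
       [ 9.99999963e-01,  1.34353503e-04, -2.37239503e-04,
        -8.89972666e-04],
       [ 2.65661310e-04, -2.84529869e-01,  9.58667139e-01,
        -1.44888854e-01],
       [ 0.00000000e+00,  0.00000000e+00,  0.00000000e+00,
         1.00000000e+00]])}
```

View pics/side0.png

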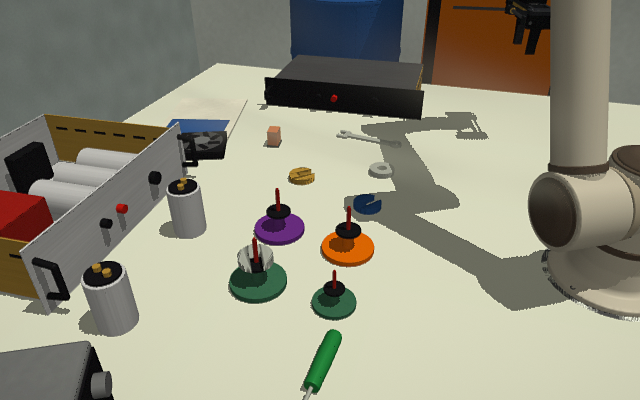

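View pics/top0.png

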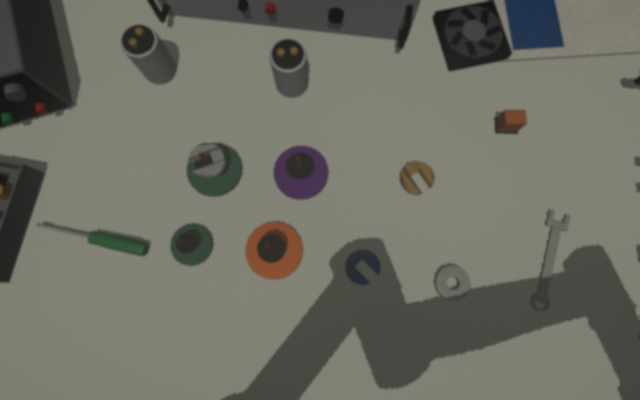

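View pics/wrist0.png

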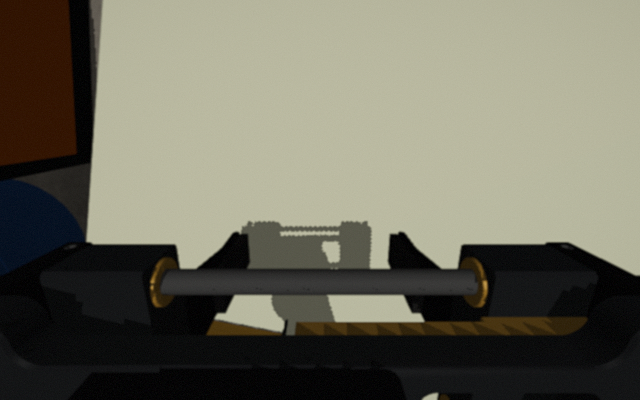

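Hanger candidates (top view): the larger green one, carrying the steel disc (214,169); a smaller green one (192,244); purple (301,172); orange (274,249). The larger green one fits the description. Disc candidates: brass (417,178), blue (363,267), plain ring (452,281), steel disc (208,158). I'll check close crops and measure.

```bash
cat > h.py <<'E'
import numpy as np,cv2
from station import r
def proj(n,X):
    m=r.camera_model(n);X=np.atleast_2d(X);c=X@m['R'].T+m['t'];p=c@m['mtx'].T;return p[:,:2]/p[:,2:]
def back(n,uv,z):
    m=r.camera_model(n);uv=np.atleast_2d(np.array(uv,float));d=np.c_[uv,np.ones(len(uv))]@np.linalg.inv(m['mtx']).T@m['R'];o=-m['R'].T@m['t']
    return o+d*((z-o[2])/d[:,2])[:,None]
def crop(img,c,h,k):
    x,y=c;return cv2.resize(img[max(y-h,0):y+h,max(x-h,0):x+h],None,fx=k,fy=k,interpolation=cv2.INTER_CUBIC)
E
python3 - <<'E'
from h import *
t=cv2.imread('pics/top0.png');s=cv2.imread('pics/side0.png')
a=np.hstack([crop(t,(214,165),33,6),crop(t,(417,178),33,6)])
b=np.hstack([crop(s,(256,262),33,6),crop(s,(301,176),33,6)])
cv2.imwrite('pics/c0.png',cv2.resize(np.vstack([a,b]),(600,600)))
for tg,z in(('brass_disc',.014),('steel_disc',.064),('blue_disc',.014),('hanger',.0)):
  for o in r.outline_of('top',tg)[:4]:
    p=o['pixels'];m=cv2.moments(p.astype(np.uint8),True);c=(m['m10']/m['m00'],m['m01']/m['m00'])
    ys,xs=np.nonzero(p);(cc,R)=cv2.minEnclosingCircle(np.c_[xs,ys].astype(np.float32))
    print(tg,round(o['score'],2),np.round(c,1),np.round(cc,1),round(R,1),back('top',c,z).round(4),back('top',cc,z).round(4))
E
```

```text
brass_disc 0.88 [415.6 175.7] [416.3 177.3] 17.3 [[ 0.6322 -0.1544  0.014 ]] [[ 0.6295 -0.1559  0.014 ]]
steel_disc 0.74 [208.2 159. ] [206.3 159.9] 19.0 [[0.5831 0.2013 0.064 ]] [[0.581  0.2041 0.064 ]]
blue_disc 0.61 [361.1 264.2] [362.6 266.1] 18.1 [[ 0.4598 -0.0835  0.014 ]] [[ 0.4571 -0.0866  0.014 ]]
hanger 0.76 [273.3 249.3] [273.2 249.2] 29.4 [[0.4587 0.0714 0.    ]] [[0.4589 0.0717 0.    ]]
hanger 0.69 [216.  173.2] [213.5 169.1] 28.1 [[0.5755 0.2024 0.    ]] [[0.5822 0.2086 0.    ]]
hanger 0.67 [191.  244.2] [191.2 244.4] 22.2 [[0.4415 0.2158 0.    ]] [[0.4412 0.2153 0.    ]]
hanger 0.66 [300.2 171.6] [300.2 171.7] 28.0 [[0.6061 0.0518 0.    ]] [[0.606  0.0517 0.    ]]
```

View pics/c0.png

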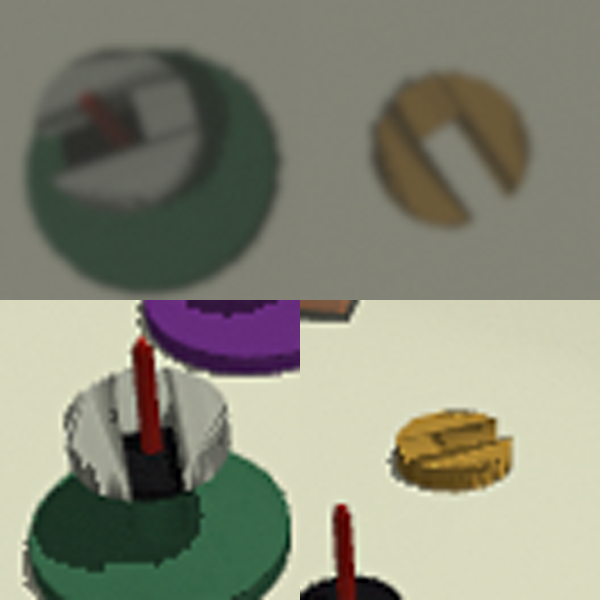

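```bash
cat >> h.py <<'E'
from scipy.optimize import minimize
def poly():
    a0=np.arcsin(10/30);a=np.linspace(a0,2*np.pi-a0,60)
    P=np.c_[30*np.cos(a),30*np.sin(a)]
    b=[( -10,-10),(-10,10)]
    return np.vstack([P,b])/1000
def render(n,x,y,th,z0,K=4):
    im=np.zeros((400*K,640*K),np.uint8);c,s=np.cos(th),np.sin(th);P=poly()@np.array([[c,s],[-s,c]])+[x,y]
    for z in np.linspace(z0,z0+.014,6):
        q=proj(n,np.c_[P,np.full(len(P),z)]);cv2.fillPoly(im,[np.int32(np.round((q+.5)*K-.5))],255)
    return cv2.resize(im,(640,400),interpolation=cv2.INTER_AREA)/255.
def fit(masks,x,y,z0,valid=None):
    def cost(p):
        e=0
        for n,m in masks.items():
            R=render(n,p[0],p[1],p[2],z0);d=np.abs(R-m)
            if valid and n in valid:d=d*valid[n]
            e+=d.sum()/max(m.sum(),1)
        return e
    best=None
    for th in np.arange(0,2*np.pi,np.pi/6):
        o=minimize(cost,[x,y,th],method='Nelder-Mead',options=dict(initial_simplex=[[x,y,th],[x+.008,y,th],[x,y+.008,th],[x,y,th+.4]],xatol=1e-4,maxiter=90))
        if best is None or o.fun<best.fun:best=o
    return best
E
python3 - <<'E'
from h import *
I={n:cv2.imread(f'pics/{n}0.png') for n in('top','side')}
def m(n,box,f):
    h=cv2.cvtColor(I[n],cv2.COLOR_BGR2HSV);o=f(h).astype(float);k=np.zeros_like(o);x0,y0,x1,y1=box;k[y0:y1,x0:x1]=1;return o*k
yb=lambda h:(h[...,0]>12)&(h[...,0]<30)&(h[...,1]>100)
mb={'top':m('top',(390,150,445,205),yb),'side':m('side',(280,160,325,192),yb)}
print({k:v.sum() for k,v in mb.items()})
for mm in (mb,{'top':mb['top']},{'side':mb['side']}):
    o=fit(mm,.63,-.156,0);print('brass',list(mm),o.x.round(4),np.degrees(o.x[2])%360,o.fun)
from_out={}
for n in('top','side'):
    q=r.outline_of(n,'steel_disc')
    if q: print(n,q[0]['score'],q[0]['rect']);from_out[n]=q[0]['pixels'].astype(float)
for mm in (from_out,{'top':from_out['top']}):
    o2=fit(mm,.58,.2035,.05);print('steel',o2.x.round(4),np.degrees(o2.x[2])%360,o2.fun)
    if len(mm)==2: best=o2
# hanger: ellipse of green foot & stem
for n in('top','side'):
    for part,(x,y,th,z) in dict(b=(*fit(mb,.63,-.156,0).x,0),s=(*best.x,.05)).items():
        im=I[n];R=render(n,x,y,th,z);cs,_=cv2.findContours((R>.5).astype(np.uint8),cv2.RETR_LIST,cv2.CHAIN_APPROX_NONE);
        ctr=proj(n,[[x,y,z]])[0].astype(int);big=crop(im,ctr,33,6)
        for c in cs: cv2.polylines(big,[((c-(ctr-33))*6+3).astype(np.int32)],True,(255,0,255),1)
        cv2.imwrite(f'pics/f_{n}{part}.png',big)
a=np.vstack([np.hstack([cv2.imread(f'pics/f_{n}{p}.png') for p in'sb'])for n in('top','side')])
cv2.imwrite('pics/fit0.png',cv2.resize(a,(600,600)))
E
```

```text
{'top': np.float64(451.0), 'side': np.float64(357.0)}Traceback (most recent call last):
  File "<stdin>", line 9, in <module>
  File "h.py", line 31, in fit
    o=minimize(cost,[x,y,th],method='Nelder-Mead',options=dict(initial_simplex=[[x,y,th],[x+.008,y,th],[x,y+.008,th],[x,y,th+.4]],xatol=1e-4,maxiter=90))
    res = _minimize_neldermead(fun, x0, args, callback, bounds=bounds,
                               **options)
    fxcc = func(xcc)
    fx = function(np.copy(x), *(wrapper_args + args))
  File "h.py", line 25, in cost
    R=render(n,p[0],p[1],p[2],z0);d=np.abs(R-m)
  File "h.py", line 19, in render
    q=proj(n,np.c_[P,np.full(len(P),z)]);cv2.fillPoly(im,[np.int32(np.round((q+.5)*K-.5))],255)
  File "h.py", line 4, in proj
    m=r.camera_model(n);X=np.atleast_2d(X);c=X@m['R'].T+m['t'];p=c@m['mtx'].T;return p[:,:2]/p[:,2:]
ValueError: time passes only in moves, steps and waits
```

```bash
cat > t.py <<'E'
import re
s=open('h.py').read()
s=s.replace("m=r.camera_model(n)","m=CM[n]").replace("def proj","CM={n:r.camera_model(n) for n in('top','side','wrist')}\ndef proj",1)
open('h.py','w').write(s)
E
python3 t.py
cat > m1.py <<'E'
from h import *
print(r.sense()['time_s'])
I={n:cv2.imread(f'pics/{n}0.png') for n in('top','side')}
def m(n,box,f):
    h=cv2.cvtColor(I[n],cv2.COLOR_BGR2HSV);o=f(h).astype(float);k=np.zeros_like(o);x0,y0,x1,y1=box;k[y0:y1,x0:x1]=1;return o*k
yb=lambda h:(h[...,0]>12)&(h[...,0]<30)&(h[...,1]>100)
mb={'top':m('top',(390,150,445,205),yb),'side':m('side',(280,160,325,192),yb)}
for mm in (mb,{'top':mb['top']},{'side':mb['side']}):
    o=fit(mm,.63,-.156,0);print('brass',list(mm),o.x.round(4),np.degrees(o.x[2])%360,o.fun)
    if len(mm)==2: bb=o.x
from_out={}
for n in('top','side'):
    q=r.outline_of(n,'steel_disc')
    if q: print(n,q[0]['score'],q[0]['rect']);from_out[n]=q[0]['pixels'].astype(float)
for mm in (from_out,{'top':from_out['top']}):
    o2=fit(mm,.58,.2035,.05);print('steel',o2.x.round(4),np.degrees(o2.x[2])%360,o2.fun)
    if len(mm)==2: best=o2.x
    else: best=o2.x
for n in('top','side'):
    for part,(x,y,th,z) in dict(b=(*bb,0),s=(*best,.05)).items():
        im=I[n];R=render(n,x,y,th,z);cs,_=cv2.findContours((R>.5).astype(np.uint8),cv2.RETR_LIST,cv2.CHAIN_APPROX_NONE);
        ctr=proj(n,[[x,y,z]])[0].astype(int);big=crop(im,ctr,33,6)
        for c in cs: cv2.polylines(big,[((c-(ctr-33))*6+3).astype(np.int32)],True,(255,0,255),1)
        cv2.imwrite(f'pics/f_{n}{part}.png',big)
a=np.vstack([np.hstack([cv2.imread(f'pics/f_{n}{p}.png') for p in'sb'])for n in('top','side')])
cv2.imwrite('pics/fit0.png',cv2.resize(a,(600,600)))
# hanger from the stem tip/ foot in both views
g={'top':(185,140,245,198),'side':(225,255,290,303)}
for n,b in g.items():
    k=m(n,b,lambda h:(h[...,0]>55)&(h[...,0]<90)&(h[...,1]>70))
    ys,xs=np.nonzero(k);hull=cv2.convexHull(np.c_[xs,ys].astype(np.int32))
    H=np.zeros((400,640),np.uint8);cv2.fillPoly(H,[hull],1)
    a=np.linspace(0,2*np.pi,60)
    def cost(p):
        q=np.vstack([proj(n,np.c_[p[0]+.05*np.cos(a),p[1]+.05*np.sin(a),0*a+z]) for z in(0,.012)])
        im=np.zeros((1600,2560),np.uint8);cv2.fillPoly(im,[cv2.convexHull(np.int32(q*4+1.5))],255)
        return np.abs(cv2.resize(im,(640,400),interpolation=cv2.INTER_AREA)/255.-H).sum()
    x,y=.58,.205
    o=minimize(cost,[x,y],method='Nelder-Mead',options=dict(initial_simplex=[[x,y],[x+.008,y],[x,y+.008]]))
    print('foot',n,o.x.round(4),o.fun,H.sum())
    rd=m(n,{'top':(195,148,225,175),'side':(245,232,265,275)}[n],lambda h:((h[...,0]<8)|(h[...,0]>170))&(h[...,1]>110))
    ys,xs=np.nonzero(rd);print('red',n,sorted(zip(ys.tolist(),xs.tolist()))[:4],len(xs), xs.min(),ys.max())
    print(' stem pred tip',proj(n,[[*o.x,.1],[*o.x,.064]]).round(1))
E
python3 m1.py
```

```text
0.35
brass ['top', 'side'] [ 0.6314 -0.1559  3.8283] 219.34407551056205 0.7581194679515212
brass ['top'] [ 0.6332 -0.1592  3.6924] 211.56096527008248 0.6681361679926959
brass ['side'] [ 0.6315 -0.1556  3.8174] 218.72261286353478 0.08074916241006207
top 0.74 [0.2916, 0.3483, 0.3552, 0.4458]
side 0.69 [0.3663, 0.6078, 0.4308, 0.681]
steel [0.5827 0.2068 2.1038] 120.5369861837481 0.32761588554726845
steel [0.5836 0.2061 2.1397] 122.59309851824777 0.08928222872859552Traceback (most recent call last):
  File "m1.py", line 32, in <module>
    H=np.zeros((400,640),np.uint8);cv2.fillPoly(H,[hull],1)
                                   ~~~~~~~~~~~~^^^^^^^^^^^^
cv2.error: OpenCV(4.12.0) /io/opencv/modules/imgproc/src/drawing.cpp:2426: error: (-215:Assertion failed) p.checkVector(2, CV_32S) > 0 in function 'fillPoly'
```

View pics/fit0.png

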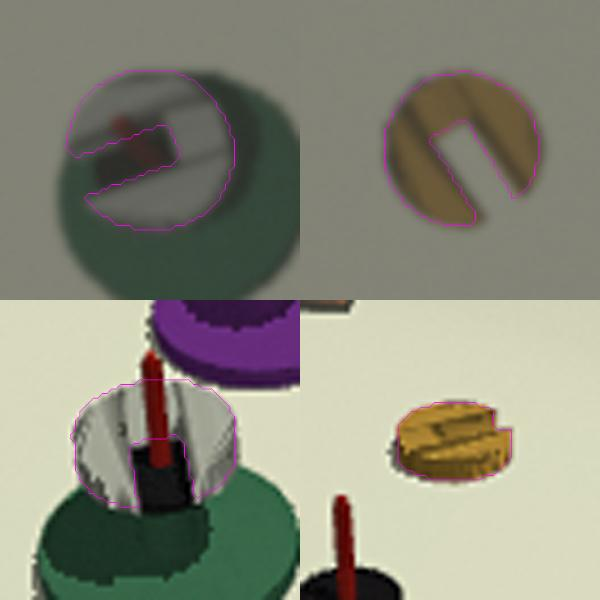

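```bash
python3 - <<'E'
s=open('m1.py').read()
s=s.replace("(h[...,1]>100)","(h[...,1]>70)").replace("(h[...,1]>70)\n    ys","(h[...,1]>45)\n    ys").replace("h[...,0]>55","h[...,0]>50").replace("(h[...,1]>70))\n","(h[...,1]>45))\n")
open('m1.py','w').write(s)
import cv2
h=cv2.cvtColor(cv2.imread('pics/top0.png'),cv2.COLOR_BGR2HSV);print(h[185,214],h[165,405],h[100,214],h[155,200],h[160,209],h[157,206])
E
python3 m1.py
```

```text
[67 63 73] [21 55 98] [ 32  25 131] [ 4 99 72] [13 48 48] [13 57 54]
0.45
brass ['top', 'side'] [ 0.6312 -0.1566  3.9109] 224.08065633521448 0.2611785848524713
brass ['top'] [ 0.6316 -0.1585  3.8265] 219.24379814943757 0.20700996053373422
brass ['side'] [ 0.6311 -0.1559  3.8774] 222.15883886691682 0.045200163398692816
top 0.74 [0.2916, 0.3483, 0.3552, 0.4458]
side 0.69 [0.3663, 0.6078, 0.4308, 0.681]
steel [0.5827 0.2068 2.1038] 120.5369861837481 0.32761588554726845
steel [0.5836 0.2061 2.1397] 122.59309851824777 0.08928222872859552
foot top [0.583  0.2069] 585.1529411764706 1867Traceback (most recent call last):
  File "m1.py", line 42, in <module>
    ys,xs=np.nonzero(rd);print('red',n,sorted(zip(ys.tolist(),xs.tolist()))[:4],len(xs), xs.min(),ys.max())
                                                                                         ~~~~~~^^
    return umr_minimum(a, axis, None, out, keepdims, initial, where)
ValueError: zero-size array to reduction operation minimum which has no identity
```

```bash
python3 - <<'E'
from h import *
print(back('top',[199.7,153.3],.098),back('side',[254.2,238.6],.099))
print('foot circ top',back('top',[213.5,169.1],.008))
t=cv2.imread('pics/top0.png');s=cv2.imread('pics/side0.png')
a=np.linspace(0,2*np.pi,60)
out=[]
for n,im in(('top',t),('side',s)):
    x,y=.581,.206
    ctr=proj(n,[[x,y,.04]])[0].astype(int);big=crop(im,ctr,33,9)
    D=lambda q,c:cv2.polylines(big,[np.int32((q-(ctr-33))*9+4.5)],False,c,1)
    for rr,z in((.05,.012),(.05,0),(.024,.05),(.03,.064)):
        D(proj(n,np.c_[x+rr*np.cos(a),y+rr*np.sin(a),0*a+z]),(255,0,255))
    D(proj(n,[[x,y,.05],[x,y,.1]]),(255,255,0))
    out.append(big)
cv2.imwrite('pics/han.png',cv2.resize(np.hstack(out),(800,400)))
E
```

```text
[[0.58127999 0.20570849 0.098     ]] [[0.57888337 0.20964809 0.099     ]]
foot circ top [[0.58040755 0.20612087 0.008     ]]
```

View pics/han.png

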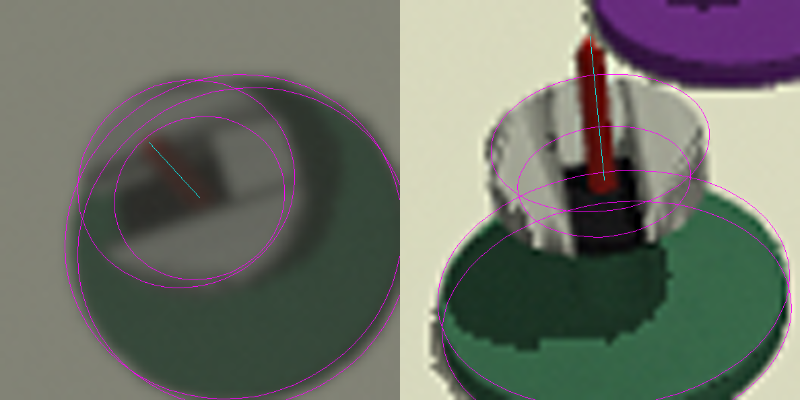

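The crops show the larger green hanger carrying the steel disc, at about (0.5805, 0.207). The steel slot points about 120°. Brass is at (0.631, -0.1565) with its slot near 221°. The target brass yaw is about 210°.

```bash
cat > go.py <<'E'
import sys
from h import *
from scipy.spatial.transform import Rotation as Ro
# args x y z jawyaw
x,y,z,yaw=map(float,sys.argv[1:5])
s=r.sense();p=np.array(s['tcp_pos']);R=np.array(s['ee_rot'])
best=None
for k in(0,180):
    a=np.radians(yaw+k);Y=np.array([np.cos(a),np.sin(a),0]);Z=np.array([0,0,-1.]);T=np.c_[np.cross(Y,Z),Y,Z]
    v=Ro.from_matrix(R.T@T).as_rotvec()
    if best is None or np.linalg.norm(v)<np.linalg.norm(best):best=v
d=R.T@(np.array([x,y,z])-p)
print('t',s['time_s'],'p',p.round(4),'jaw',np.degrees(np.arctan2(R[1,1],R[0,1])).round(1),'g',round(s['gripper_width'],3),'F',np.round(s['wrist_force'],1))
print('dist',np.linalg.norm(d).round(4),'shift',(d/.3).round(3),'turn',(best/np.pi).round(4),'rotdeg',np.degrees(np.linalg.norm(best)).round(1))
E
python3 go.py .631 -.1565 .2 131
```

```text
t 0.55 p [ 0.1762 -0.5996  0.2396] jaw 106.4 g 0.997 F [-0.7 -0.8  0.8]
dist 0.6362 shift [-1.871  0.99   0.132] turn [-0.      0.     -0.1368] rotdeg 24.6
```

```bash
python3 -m creep '[[1,-0.62,0.33,0.044,0,0,-0.137],[1,-0.62,0.33,0.044,0,0,-0.137],[1,-0.62,0.33,0.044,0,0,-0.137],[1,-0.62,0.33,0.044,0,0,-0.137],[1,-0.62,0.33,0.044,0,0,-0.137]]'; python3 go.py .631 -.1565 .2 131
```

```text
time_s: 0.97
tcp_pos: [0.3258, -0.4527, 0.2267]
ee_rot: [[-0.753, -0.658, 0.0], [-0.658, 0.753, -0.0], [-0.0, -0.001, -1.0]]
wrist_force: [1.4, -0.2, 0.2]
gripper_width: 0.999
t 0.9667 p [ 0.3258 -0.4527  0.2267] jaw 131.1 g 0.999 F [ 1.4 -0.2  0.2]
dist 0.4262 shift [-1.416  0.075  0.089] turn [-0.0002  0.      0.0007] rotdeg 0.1
```

```bash
python3 -m creep '[[1,-0.7,0.037,0.045,0,0,0],[1,-0.7,0.037,0.045,0,0,0],[1,-0.7,0.037,0.045,0,0,0],[1,-0.7,0.037,0.045,0,0,0],[1,-0.7,0.037,0.045,0,0,0]]'; python3 go.py .631 -.1565 .2 131
```

```text
time_s: 1.38
tcp_pos: [0.475, -0.3074, 0.2137]
ee_rot: [[-0.753, -0.658, 0.001], [-0.658, 0.753, -0.001], [-0.0, -0.001, -1.0]]
wrist_force: [-0.6, -1.9, -1.0]
gripper_width: 1.001
t 1.3833 p [ 0.475  -0.3074  0.2137] jaw 131.1 g 1.001 F [-0.6 -1.9 -1. ]
dist 0.2175 shift [-0.723  0.037  0.046] turn [-0.0004  0.0001  0.0008] rotdeg 0.2
```

```bash
python3 -m creep '[[1,-0.723,0.037,0.046,0,0,0],[1,-0.723,0.037,0.046,0,0,0],[1,-0.723,0.037,0.046,0,0,0],[1,-0.723,0.037,0.046,0,0,0],[1,-0.723,0.037,0.046,0,0,0]]';python3 -m creep '[[1,-0.02,0,0,0,0,0],[1,-0.02,0,0,0,0,0]]'; python3 go.py .631 -.1565 .2 131; python3 - <<'E'
from h import *
s=r.sense();w=r.capture('wrist');cv2.imwrite('pics/w1.png',w);print(s['tcp_pos'])
M=CM['wrist']['mount'];R=np.array(s['ee_rot'])
def pw(X):
    t=(np.atleast_2d(X)-s['tcp_pos'])@R;c=(t-M[:3,3])@M[:3,:3];q=c@CM['wrist']['mtx'].T;return q[:,:2]/q[:,2:]
th=np.radians(221);c,sn=np.cos(th),np.sin(th);P=poly()@np.array([[c,sn],[-sn,c]])+[.631,-.1565]
cv2.polylines(w,[np.int32(pw(np.c_[P,np.full(len(P),.014)]))],True,(255,0,255),1)
cv2.imwrite('pics/w1o.png',w)
E
```

```text
time_s: 1.8
tcp_pos: [0.6242, -0.1625, 0.2009]
ee_rot: [[-0.753, -0.658, 0.002], [-0.658, 0.753, -0.001], [-0.001, -0.002, -1.0]]
wrist_force: [-0.3, -0.7, -0.2]
gripper_width: 1.001
time_s: 1.97
tcp_pos: [0.6304, -0.1561, 0.1999]
ee_rot: [[-0.75, -0.661, 0.001], [-0.661, 0.75, -0.001], [-0.0, -0.001, -1.0]]
wrist_force: [0.6, -0.0, -0.5]
gripper_width: 1.0
t 1.9667 p [ 0.6304 -0.1561  0.1999] jaw 131.4 g 1.0 F [ 0.6 -0.  -0.5]
dist 0.0007 shift [-0.001 -0.002 -0.   ] turn [-0.0004  0.0001  0.0021] rotdeg 0.4
[ 0.63043566 -0.15613521  0.19986363]
```

View pics/w1o.png

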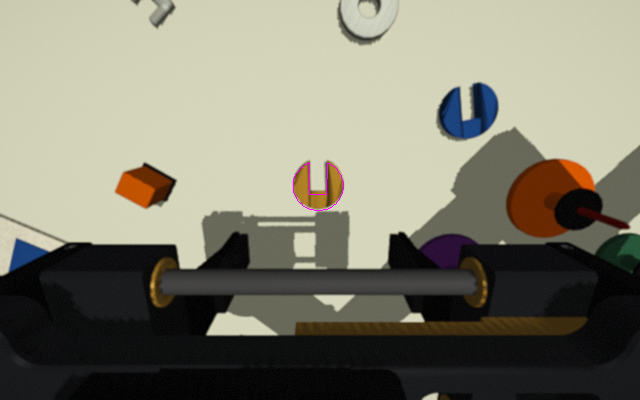

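The wrist view shows the brass disc at (318,185), matching the overlay, with its slot pointing image-up and centred between the fingers. Descending.

```bash
python3 -m creep '[[1,0,0,0.13,0,0,0],[1,0,0,0.26,0,0,0],[1,0,0,0.38,0,0,0],[1,0,0,0.5,0,0,0],[1,0,0,0.58,0,0,0]]'; python3 go.py .631 -.1565 .0205 131.2
```

```text
time_s: 2.43
tcp_pos: [0.626, -0.1592, 0.0233]
ee_rot: [[-0.753, -0.657, -0.004], [-0.657, 0.753, -0.0], [0.003, 0.002, -1.0]]
wrist_force: [0.1, -0.7, -0.9]
gripper_width: 1.001
t 2.4333 p [ 0.626  -0.1592  0.0233] jaw 131.1 g 1.001 F [ 0.1 -0.7 -0.9]
dist 0.0063 shift [-0.018 -0.004  0.009] turn [ 0.0008 -0.001  -0.0005] rotdeg 0.2
```

```bash
python3 -m creep '[[1,-0.018,-0.004,0.009,0,-0.001,0],[1,-0.018,-0.004,0.009,0,-0.001,0]]'; python3 go.py .631 -.1565 .0205 131.2; python3 -m creep '[[0.4,0,0,0,0,0,0],[0.4,0,0,0,0,0,0],[0.4,0,0,0,0,0,0],[0.4,0,0,0,0,0,0],[0.4,0,0,0,0,0,0]]';python3 go.py .631 -.1565 .0205 131.2
```

```text
time_s: 2.6
tcp_pos: [0.6287, -0.1583, 0.0198]
ee_rot: [[-0.755, -0.656, -0.006], [-0.656, 0.755, 0.002], [0.004, 0.005, -1.0]]
wrist_force: [-0.3, -0.0, 0.6]
gripper_width: 0.996
t 2.6 p [ 0.6287 -0.1583  0.0198] jaw 131.0 g 0.996 F [-0.3 -0.   0.6]
dist 0.003 shift [-0.01  -0.    -0.002] turn [ 0.0016 -0.0011 -0.0012] rotdeg 0.4
time_s: 3.02
tcp_pos: [0.629, -0.1583, 0.0205]
ee_rot: [[-0.755, -0.656, -0.005], [-0.656, 0.755, 0.002], [0.003, 0.004, -1.0]]
wrist_force: [-0.4, 0.1, -0.4]
gripper_width: 0.709
t 3.0167 p [ 0.629  -0.1583  0.0205] jaw 131.0 g 0.709 F [-0.4  0.1 -0.4]
dist 0.0027 shift [-0.009  0.     0.   ] turn [ 0.0014 -0.0008 -0.0012] rotdeg 0.4
```

```bash
python3 -m creep '[[0.4,-0.008,0,0,0,0,0],[0.4,-0.008,0,0,0,0,0],[0.4,-0.008,0,0,0,0,0],[0.4,-0.008,0,0,0,0,0]]';python3 go.py .631 -.1565 .2 131.2
```

```text
time_s: 3.35
tcp_pos: [0.6309, -0.1565, 0.0205]
ee_rot: [[-0.755, -0.656, -0.005], [-0.656, 0.755, 0.002], [0.002, 0.004, -1.0]]
wrist_force: [-1.0, 1.7, 0.1]
gripper_width: 0.678
t 3.35 p [ 0.6309 -0.1565  0.0205] jaw 131.0 g 0.678 F [-1.   1.7  0.1]
dist 0.1795 shift [ 0.001  0.002 -0.598] turn [ 0.0014 -0.0008 -0.0011] rotdeg 0.4
```

```bash
python3 -m creep '[[0.3,0,0,-0.04,0,0,0],[0.3,0,0,-0.15,0,0,0],[0.3,0,0,-0.28,0,0,0],[0.3,0,0,-0.4,0,0,0],[0.3,0,0,-0.5,0,0,0]]';python3 go.py .5805 .207 .19 120; python3 - <<'E'
from h import *
cv2.imwrite('pics/w2.png',r.capture('wrist'))
E
```

```text
time_s: 3.77
tcp_pos: [0.6319, -0.1569, 0.174]
ee_rot: [[-0.755, -0.656, -0.002], [-0.656, 0.755, 0.001], [0.001, 0.002, -1.0]]
wrist_force: [0.4, -0.8, -2.8]
gripper_width: 0.68
t 3.7667 p [ 0.6319 -0.1569  0.174 ] jaw 131.0 g 0.68 F [ 0.4 -0.8 -2.8]
dist 0.3679 shift [-0.667  1.028 -0.051] turn [ 0.0008 -0.0004  0.0612] rotdeg 11.0
```

View pics/w2.png

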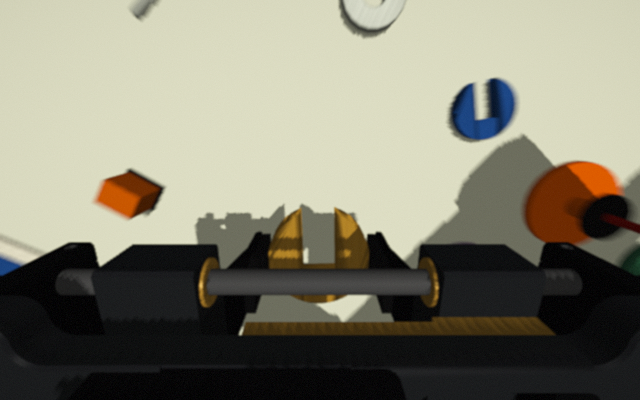

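```bash
cat > ov.py <<'E'
import sys
from h import *
w=r.capture('wrist') if len(sys.argv)<3 else cv2.imread(sys.argv[2])
M=CM['wrist']['mount']
P=poly()  # disc x -> tool: mouth image-up = tool +x?
for dz,col in((.0065,(255,0,255)),(.0205,(255,255,0))):
    t=np.c_[P,np.full(len(P),dz)]
    c=(t-M[:3,3])@M[:3,:3];q=c@CM['wrist']['mtx'].T;q=q[:,:2]/q[:,2:]
    cv2.polylines(w,[np.int32(q)],True,col,1)
cv2.imwrite(sys.argv[1],cv2.resize(w[160:360,200:440],None,fx=3,fy=3))
E
python3 ov.py pics/w2o.png pics/w2.png
python3 -m creep '[[0.3,-0.36,0.56,-0.03,0,0,0.061],[0.3,-0.36,0.56,-0.03,0,0,0.061],[0.3,-0.36,0.56,-0.03,0,0,0.061],[0.3,-0.36,0.56,-0.03,0,0,0.061],[0.3,-0.36,0.56,-0.03,0,0,0.061]]';python3 go.py .5805 .207 .19 120
```

```text
time_s: 4.23
tcp_pos: [0.6051, 0.0421, 0.1902]
ee_rot: [[-0.865, -0.502, 0.009], [-0.502, 0.865, -0.001], [-0.007, -0.006, -1.0]]
wrist_force: [0.1, 0.2, -2.1]
gripper_width: 0.682
t 4.2333 p [0.6051 0.0421 0.1902] jaw 120.1 g 0.682 F [ 0.1  0.2 -2.1]
dist 0.1667 shift [-0.205  0.516 -0.001] turn [-0.0018  0.0024  0.0008] rotdeg 0.6
```

View pics/w2o.png

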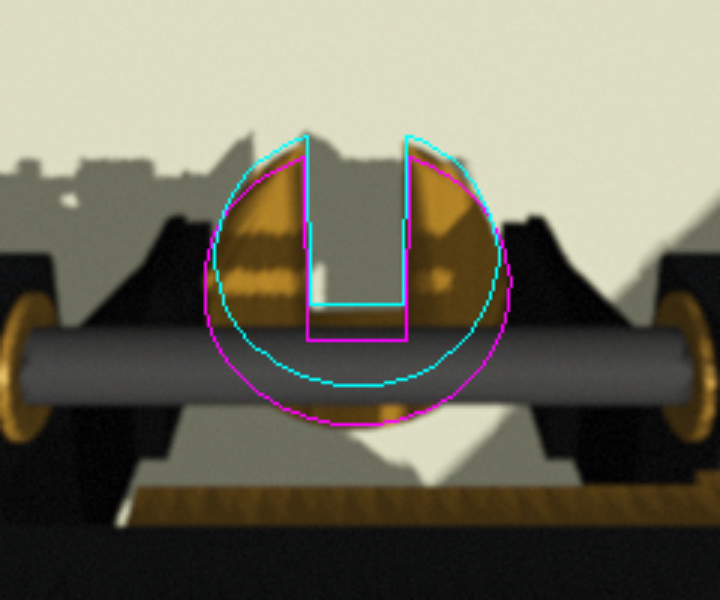

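The overlay shows the disc centred in the hand to about 1 mm and lying flat.

```bash
python3 -m creep '[[0.3,-0.205,0.516,0,0,0,0],[0.3,-0.205,0.516,0,0,0,0],[0.3,-0.205,0.516,0,0,0,0],[0.3,-0.205,0.516,0,0,0,0],[0.3,-0.205,0.516,0,0,0,0]]';python3 go.py .5805 .207 .19 120
```

```text
time_s: 4.65
tcp_pos: [0.5795, 0.2132, 0.1898]
ee_rot: [[-0.862, -0.508, 0.01], [-0.508, 0.862, 0.001], [-0.01, -0.004, -1.0]]
wrist_force: [0.1, -0.0, -2.8]
gripper_width: 0.677
t 4.65 p [0.5795 0.2132 0.1898] jaw 120.5 g 0.677 F [ 0.1 -0.  -2.8]
dist 0.0063 shift [ 0.008 -0.02  -0.001] turn [-0.0013  0.0031  0.0028] rotdeg 0.8
```

```bash
python3 -m creep '[[0.3,0.008,-0.02,0.06,0,0.003,0.003],[0.3,0.008,-0.02,0.12,0,0.003,0.003],[0.3,0.008,-0.02,0.17,0,0.003,0.003],[0.3,0.008,-0.02,0.17,0,0.003,0.003],[0.3,0.008,-0.02,0.17,0,0.003,0.003]]';python3 go.py .5805 .207 .085 120; python3 - <<'E'
from h import *
s=r.sense()
w=r.capture('wrist');cv2.imwrite('pics/w3.png',w)
a=r.capture('side');cv2.imwrite('pics/s3.png',a);b=r.capture('top');cv2.imwrite('pics/t3.png',b)
M=CM['wrist']['mount'];R=np.array(s['ee_rot'])
def pw(X):
    t=(np.atleast_2d(X)-s['tcp_pos'])@R;c=(t-M[:3,3])@M[:3,:3];q=c@CM['wrist']['mtx'].T;return q[:,:2]/q[:,2:]
print(pw([[.5805,.207,.064],[.5805,.207,.1]]))
o=np.hstack([cv2.resize(w[160:360,200:440],(480,400)),np.vstack([cv2.resize(a[170:290,190:320],(280,259)),cv2.resize(b[110:210,150:270],(280,141))])])
cv2.imwrite('pics/c3.png',o)
E
```

```text
time_s: 5.07
tcp_pos: [0.5804, 0.2064, 0.1382]
ee_rot: [[-0.866, -0.5, 0.0], [-0.5, 0.866, -0.005], [0.002, -0.005, -1.0]]
wrist_force: [-0.3, 0.1, -2.8]
gripper_width: 0.68
t 5.0667 p [0.5804 0.2064 0.1382] jaw 120.0 g 0.68 F [-0.3  0.1 -2.8]
dist 0.0532 shift [-0.002  0.002  0.177] turn [-0.0015 -0.0007 -0.0001] rotdeg 0.3
[[320.10900419 219.03379909]
 [320.18120931 236.71406199]]
```

View pics/c3.png

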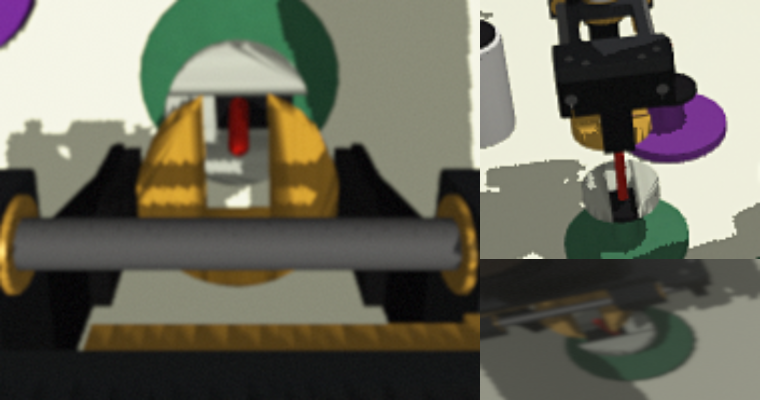

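The stem tip shows at (320,237), where it was predicted (320.2,236.7), and it is centred in the brass slot with the steel slot lying crosswise. Lowering.

```bash
python3 -m creep '[[0.3,0,0,0.04,0,0,0],[0.3,0,0,0.08,0,0,0],[0.3,0,0,0.12,0,0,0],[0.3,0,0,0.155,0,0,0],[0.3,0,0,0.155,0,0,0]]';python3 go.py .5805 .207 .085 120
```

```text
time_s: 5.63
tcp_pos: [0.581, 0.2064, 0.0923]
ee_rot: [[-0.867, -0.499, 0.002], [-0.499, 0.867, -0.004], [0.0, -0.004, -1.0]]
wrist_force: [0.3, -0.0, -3.5]
gripper_width: 0.679
t 5.6333 p [0.581  0.2064 0.0923] jaw 119.9 g 0.679 F [ 0.3 -0.  -3.5]
dist 0.0074 shift [0.    0.003 0.024] turn [-0.0013 -0.0001 -0.0004] rotdeg 0.2
```

```bash
python3 -m creep '[[0.3,0,0.002,0.012,0,0,0],[0.3,0,0.002,0.018,0,0,0],[0.3,0,0.002,0.021,0,0,0]]';python3 go.py .5805 .207 .085 120;python3 -m creep '[[0.3,0,0,0.003,0,0,0],[0.3,0,0,0.003,0,0,0]]';python3 go.py .5805 .207 .085 120
```

```text
time_s: 5.88
tcp_pos: [0.581, 0.207, 0.0864]
ee_rot: [[-0.867, -0.499, 0.002], [-0.499, 0.867, -0.003], [-0.0, -0.004, -1.0]]
wrist_force: [-1.6, 0.3, -2.2]
gripper_width: 0.679
t 5.8833 p [0.581  0.207  0.0864] jaw 119.9 g 0.679 F [-1.6  0.3 -2.2]
dist 0.0014 shift [0.001 0.001 0.005] turn [-0.0013  0.0001 -0.0003] rotdeg 0.2
time_s: 6.05
tcp_pos: [0.5813, 0.2072, 0.0859]
ee_rot: [[-0.866, -0.499, 0.003], [-0.499, 0.866, -0.003], [-0.001, -0.004, -1.0]]
wrist_force: [-0.0, 1.1, -3.3]
gripper_width: 0.679
t 6.05 p [0.5813 0.2072 0.0859] jaw 119.9 g 0.679 F [-0.   1.1 -3.3]
dist 0.0012 shift [0.003 0.001 0.003] turn [-0.0013  0.0004 -0.0003] rotdeg 0.3
```

Still carrying the weight (-3 N), so I'll go slightly further down until contact.

```bash
for i in 1; do python3 -m creep '[[0.3,0,0,0.004,0,0,0],[0.3,0,0,0.005,0,0,0],[0.3,0,0,0.005,0,0,0]]';done; python3 go.py .5805 .207 .085 120
```

```text
time_s: 6.3
tcp_pos: [0.5815, 0.2073, 0.0847]
ee_rot: [[-0.866, -0.499, 0.004], [-0.499, 0.866, -0.003], [-0.002, -0.004, -1.0]]
wrist_force: [-0.1, -0.4, -3.3]
gripper_width: 0.677
t 6.3 p [0.5815 0.2073 0.0847] jaw 120.0 g 0.677 F [-0.1 -0.4 -3.3]
dist 0.0011 shift [ 0.003  0.001 -0.001] turn [-0.0014  0.0006 -0.0002] rotdeg 0.3
```

```bash
python3 -m creep '[[0.3,0.002,0,0.004,0,0,0],[0.3,0.002,0,0.006,0,0,0],[0.3,0.002,0,0.006,0,0,0]]'; python3 - <<'E'
from h import *
a=r.capture('side');w=r.capture('wrist')
cv2.imwrite('pics/c4.png',np.hstack([cv2.resize(w[160:360,200:440],(400,400)),cv2.resize(a[190:310,190:320],(400,400))]))
E
```

```text
time_s: 6.55
tcp_pos: [0.5815, 0.2074, 0.0845]
ee_rot: [[-0.866, -0.5, 0.006], [-0.5, 0.866, -0.002], [-0.004, -0.005, -1.0]]
wrist_force: [-2.3, -0.5, 5.0]
gripper_width: 0.682
```

View pics/c4.png

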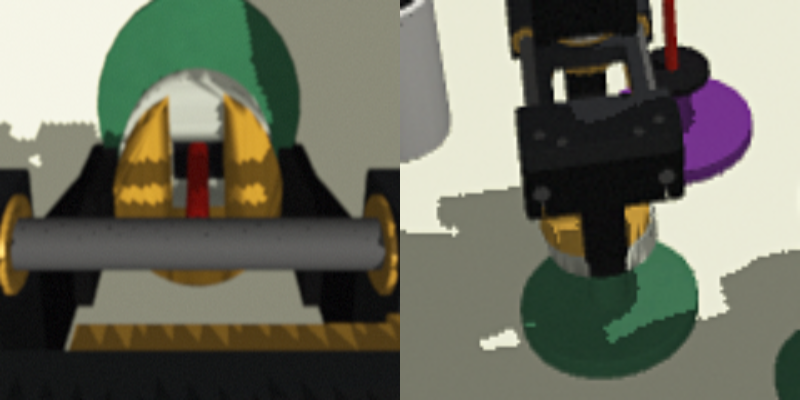

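Contact is made (force rose to +5 N) and the stem is in the slot. Releasing.

```bash
python3 -m creep '[[0.75,0,0,0,0,0,0],[0.85,0,0,0,0,0,0],[1,0,0,0,0,0,0],[1,0,0,0,0,0,0],[1,0,0,0,0,0,0]]'; python3 -m creep '[[1,0,0,-0.02,0,0,0],[1,0,0,-0.08,0,0,0],[1,0,0,-0.18,0,0,0],[1,0,0,-0.3,0,0,0],[1,0,0,-0.4,0,0,0]]'; python3 - <<'E'
from h import *
a=r.capture('side');w=r.capture('wrist');b=r.capture('top')
cv2.imwrite('pics/t5.png',b);cv2.imwrite('pics/s5.png',a)
cv2.imwrite('pics/c5.png',np.hstack([cv2.resize(w[100:300,200:440],(400,400)),cv2.resize(a[190:310,190:320],(400,400))]))
E
python3 go.py .5 0 .25 120
```

```text
time_s: 7.07
tcp_pos: [0.5815, 0.2073, 0.0843]
ee_rot: [[-0.866, -0.5, 0.006], [-0.5, 0.866, -0.002], [-0.004, -0.005, -1.0]]
wrist_force: [0.2, -0.2, -0.1]
gripper_width: 0.95
time_s: 7.48
tcp_pos: [0.5811, 0.2075, 0.2067]
ee_rot: [[-0.866, -0.5, 0.007], [-0.5, 0.866, -0.002], [-0.005, -0.005, -1.0]]
wrist_force: [0.5, 0.6, 0.4]
gripper_width: 0.999
t 7.6333 p [0.5823 0.2084 0.2081] jaw 120.0 g 1.0 F [-0.3  0.2 -0.1]
dist 0.2279 shift [ 0.583 -0.465 -0.144] turn [-0.0014  0.0036 -0.    ] rotdeg 0.7
```

View pics/c5.png

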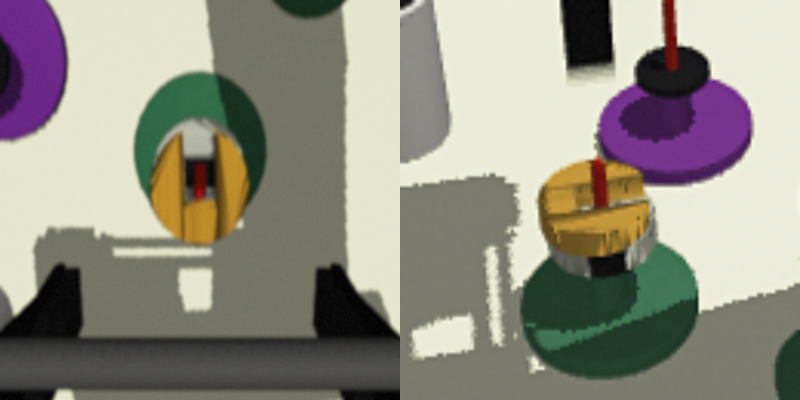

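Both views show brass flat on steel, stem in its slot, and the steel mouth crosswise. I'll do a numeric check and confirm the blue disc hasn't moved.

```bash
python3 - <<'E'
from h import *
a=cv2.imread('pics/s5.png');h=cv2.cvtColor(a,cv2.COLOR_BGR2HSV)
m=((h[...,0]>12)&(h[...,0]<30)&(h[...,1]>100)).astype(float);k=np.zeros_like(m);k[230:275,230:275]=1;m*=k
for z in(.06,.064,.068):
    o=fit({'side':m},.5815,.2075,z);print(z,o.x[:2].round(4),np.degrees(o.x[2])%360,o.fun.round(3))
b0=cv2.imread('pics/side0.png')
f=lambda i:cv2.moments(((lambda h:(h[...,0]>100)&(h[...,0]<125)&(h[...,1]>120))(cv2.cvtColor(i,cv2.COLOR_BGR2HSV))[185:220,340:395]).astype(np.uint8),True)
for i in(b0,a):
    q=f(i);print('blue',q['m00'],q['m10']/q['m00']+340,q['m01']/q['m00']+185)
E
```

```text
0.06 [0.5856 0.2056] 211.3284577635754 0.131
0.064 [0.5832 0.2101] 211.29954868886736 0.139
0.068 [0.5808 0.2144] 212.2819237751148 0.149
blue 416.0 366.28125 204.09615384615384
blue 405.0 366.2962962962963 204.29876543209878
```

```bash
python3 - <<'E'
from station import r
print(r.sense()['time_s'],r.finish_job())
E
```

```text
the job is handed in; nothing more can be done
7.6333 None
```

The brass disc is hung on the larger green hanger, lying flat on the steel disc with the stem in its slot. I handed the job in at about 7.6 s; no verdict is reported.

**Last checks:**
- **Position:** a fit of the side view put the brass centre about 4 mm from the stem axis, against the 16 mm limit. That figure assumes the disc sits at its nominal 64 mm height; the view could not measure the height itself. Contact when lowering came at the expected height.
- **Slots:** the brass slot points to about 211° and the steel slot to about 120°, so they are about 91° apart. The steel angle comes from a rougher fit before the placing; the pictures afterwards still show its slot crosswise.
- **Blue disc:** its position in the side view changed by only 0.2 pixel, so it has not moved.
- **Robot:** the gripper was open and about 12 cm above the stack, touching nothing.

**Disagreements:** some early fits from the top view disagreed by up to about 3 mm and 10°, from poor colour masks. The steel fit using both cameras also matched poorly. The wrist view confirmed the brass position and angle before the grasp, and the stem position before lowering.

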